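# Reset the vent flap's stay to the green-ringed hole

## Task

The clear vent flap on the bench enclosure is propped too wide, with the long slot of its flat steel stay over the pin. Lift the stay off the pin by its black ball knob, draw the flap in, and drop the green-ringed hole over the pin until the stay lies fully down, then let go. The pin may sit up to 14 mm either side of its rail's centre mark, so feel for the hole gently rather than forcing the stay down on the pin, and leave the other things on the bench where they are.

Things in the scene. Friction and masses are not known exactly. Their poses are not given: they have to be found in the camera images.
- vent: clear enclosure 237 x 190 mm, 181 tall, on a white base 20 mm thick; fixed. Origin on the bench, z up. The vent wall is the plane y = 0, facing -y; base x -140..172, y -110..195, walls x -66..171 mm. The flap (180 wide, 108 tall, lower edge 52 mm up) turns about an upright axis at x 130, y -12 mm and stays where left; 1.25 rad open at the start, 0.5 to 0.9 with the green hole on the pin.
- pin_rail: aluminium rail 62 x 22 mm on the sill, axes as vent. Origin at its black centre mark, 30 mm over the bench, level with the underside of the lowered stay. A fixed upright brass pin, 8 mm thick, tip chamfered 0.8 mm, stands on it, top 14 mm above this origin, clamped by hand anywhere within 14 mm of the mark along the rail's x, on y = 0; its exact place is not reported.
- stay: flat steel bar 300 x 22 x 6 mm, 0.16 kg. Origin at mid thickness in the green-ringed hole (9.5 wide), x along the bar to the knob, z up. In mm: plain hole (9.5) at x -43, slot (38.5 x 9.5) centre x 56, knob x 127, z 37, pivot x -143 on the flap, 120 mm from its axis, 33 over the bench. Turns freely about the pivot sideways and upward 0 to 0.45 rad; level is fully down and a stop.
- knob (a point): centre of the black ball knob, 24 mm across, on a 10 mm stem that rises from the bar; the ball's underside is 22 mm above the bar's top. With the stay down the centre is 70 mm above the bench. A pinched ball can roll and swivel between the pads.
- green_hole (a point): centre of the green-ringed hole, at the bar's underside
- slot (a point): centre of the slot, at the bar's underside; at the start the pin is in the slot, anywhere along it
- jar: white jar with blue cap, 44 mm across, 55 mm tall; origin at the centre of its underside; leave alone
- bottle: clear bottle with orange cap, 76 mm across, 140 mm tall; origin under its centre; leave alone
- beaker: clear plastic beaker, 80 mm across, 100 mm tall; origin under its centre; leave alone
- rack: green tube rack 140 x 70 x 50 mm with black tubes; origin under its centre; leave alone
- tray: blue tray 110 x 80 x 30 mm; origin under its centre; leave alone
- screwdriver: small screwdriver 180 mm long, lying flat; leave alone
- tipbox: orange box 110 x 80 x 50 mm lying on top of the enclosure; origin under its centre; leave alone

How it is judged:
By the outcome, as a careful person would: the job done as asked, in the order asked, and still so for the second after the job is handed in, with the robot touching nothing.
It also fails if it takes over 72 s, if anything falls off the work surface, if the arm or the gripper's body presses on something with over 40 N, if the wrist force passes 120 N, or if a joint passes its speed limit or range.

## Robot

A 6-joint arm with a two-finger parallel gripper is mounted at the origin on the work surface. World frame = base frame: x ahead of the robot, y to its left, z up, the work surface at z = 0. Lengths are in m, angles in rad, forces in N, time in s.
With the tool pointing down it reaches from about 0.375 to 0.9 m from the base axis. Payload 3.1 kg.
Tool frame: the origin (TCP) lies midway between the tips of the shut fingers; the grasp point (between the pads) lies 19 mm behind it; z points along the fingers, y is the direction in which the jaws open and shut (so a half turn about z gives the same grasp; the last joint's range is limited). The gripper opens to 85 mm and grips with 20 to 120 N. Pads are 22 mm wide; open, the fingers measure 114 mm over their backs; the gripper's body (76 mm by 85 mm) begins 54 mm behind the grasp point. The pads swing forward as they close: fully open they stand 13 mm farther back than shut.
Start: joints at [-1.367, 0.527, 1.433, -0, 1.181, -0.178], TCP at [0.233, -0.58, 0.192] pointing down, gripper open.
Joint ranges: [-3.08, 3.08], [-0.75, 2.2], [0.22, 2.44], [-1.43, 4.57], [0, 2.65], [-2.85, 2.85]. Speed limits (rad/s): [2.79, 2.79, 3.14, 3.14, 3.14, 3.14].

## Interface

Orientations are given as a unit quaternion [x, y, z, w].
In Python, from rig import env gives the robot as it stands.
- The arm moves only by the tool send_rows, never from a script. Its argument "increments" is one flat list of numbers, 7 for each row, row after row: the turn, a rotation vector about the tool's x, y, z normalised to -1 to 1, where 1 is 45 degrees, then the shift along the tool's x, y, z normalised to -1 to 1, where 1 is 250 mm, then the finger opening in mm, from 0 to 85.4. A call has 1 to 10 rows; each row is the pose to reach, as a shift and turn from the pose commanded when the call began, along the tool's axes at that moment; what a row does not reach only later rows make up. A row lasts 1/12 s, in which the tool goes at most 41.7 mm and 7.16 degrees, less where a joint would pass 70% of its speed; a pose out of reach is approached as far as the arm can. A call with a number of a shift or a turn outside -1 to 1 is refused whole. A call with a gripper value outside its range is refused whole. The fingers move at their own pace and stop on an object; "squeeze" is the grip in N (left out, the last holds). Time passes only in rows, so rows that repeat a pose let the fingers close. It gives the time, the measured TCP pose, the force and the opening at its end, in the units of the state.
- env.get_state(): the state, without advancing time (a new reading comes with each control period).
- env.capture(name): name is "scene" or "side" or "wrist"; returns a dict with "image" (480x640x3 uint8, blue, green, red), "K" (3x3 intrinsics, pixels), "rvec" (rotation vector, rad) and "tvec" (3), from world to camera coordinates, as OpenCV has them. Camera axes: x right, y down, z forward; pixel columns grow to the right and rows downward; lengths in m; the calibration is good to about 2 mm. A picture is of the moment at which its call begins. There is no depth.
- env.close_job(): hands the job in, once; it reports no verdict.
The state is a dict: "clock": time; "q": joint angles; "joint_velocities": joint speeds; "effort": joint torques, N m; "tool_pos": TCP position; "eef_rot": TCP orientation; "force": force on the tool from outside, world axes, zero at the start; "moment": the same for the moment, N m; "opening": opening from 0.0 (shut) to 1.0 (fully open).
Only numpy, scipy, OpenCV 4.12 (cv2) and the standard library are available. Lean on these libraries where they do the work, as an engineer would, in place of code of your own. Each camera call takes 0.05 s, during which the arm holds its last target.

## Working session

There is one attempt and no reset: what is moved stays moved. The work goes in short steps, Python scripts to look and compute and a tool call to move; the robot and the scene stay as the last step left them, time stands still between calls to the robot, and variables do not carry over. Pictures are saved under pics/ and viewed, and the job is handed in when it is done.

Besides the shell and the picture viewer there is one more tool, called after "Call:" as name(argument=value, ...) on one line, values as JSON. send_rows: Moves the arm, as the interface text tells. Its arguments: {"type":"object","properties":{"increments":{"type":"array"},"squeeze":{"type":"number"}},"required":["increments"]}

```bash
ls; mkdir -p pics
python3 - <<'E'
from rig import env
import cv2
s=env.get_state()
print(s)
for n in("scene","side","wrist"):
    c=env.capture(n); cv2.imwrite(f"pics/{n}0.png",c["image"]); print(n,c["K"].tolist(),c["rvec"],c["tvec"])
E
```

```text
pics
{'clock': 0.0, 'q': array([-1.36649984e+00,  5.28517041e-01,  1.43391202e+00,  2.32323528e-05,
        1.18141822e+00, -1.78489768e-01]), 'joint_velocities': array([-1.01005749e-03, -8.23790112e-04,  5.92063042e-04,  5.74406025e-04,
       -6.01091837e-04,  1.14638245e-05]), 'effort': array([-3.25212441e-04, -4.42349660e+01, -1.78023988e+01, -8.68244979e-05,
        8.53881153e-03, -7.58409442e-06]), 'tool_pos': array([ 0.23331353, -0.57893959,  0.19069939]), 'eef_rot': array([ 9.81740395e-01,  1.90222308e-01, -3.80499792e-06, -1.12736189e-03]), 'force': array([ 0.23555806, -0.27336587, -0.84006071]), 'moment': array([ 0.0186749 , -0.01933928, -0.04378553]), 'opening': 1.001948051404031}
scene [[446.37476036495076, 0.0, 316.929045840146], [0.0, 446.37476036495076, 237.1253358022746], [0.0, 0.0, 1.0]] [ 2.08738572  1.70152554 -0.44587777] [-0.08074277 -0.38148317  1.50954683]
side [[565.6808710456478, 0.0, 311.4822253932302], [0.0, 565.6808710456478, 234.72727674082236], [0.0, 0.0, 1.0]] [ 0.84579919 -2.6203664   0.98946749] [0.42925829 0.34066896 1.16379533]
wrist [[376.65536522148744, 0.0, 319.6320491394206], [0.0, 376.65536522148744, 236.2942814121145], [0.0, 0.0, 1.0]] [-2.39653167  1.61685453  0.241512  ] [-0.62368088 -0.03837153  0.38015772]
```

View pics/scene0.png

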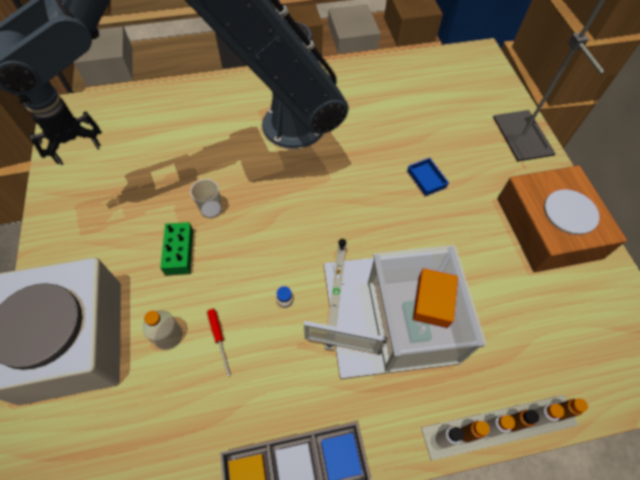

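View pics/side0.png

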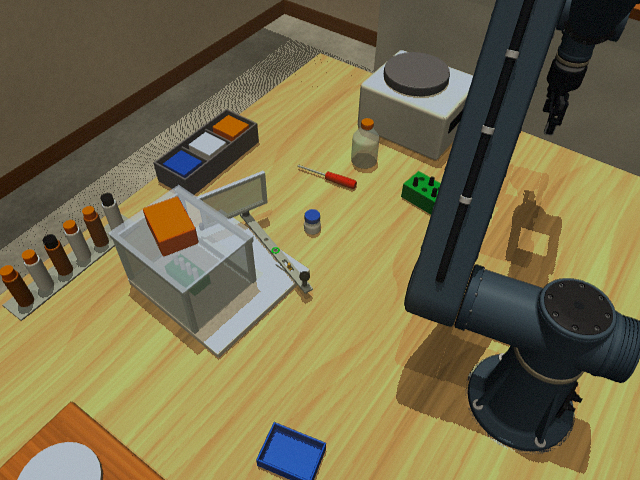

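View pics/wrist0.png

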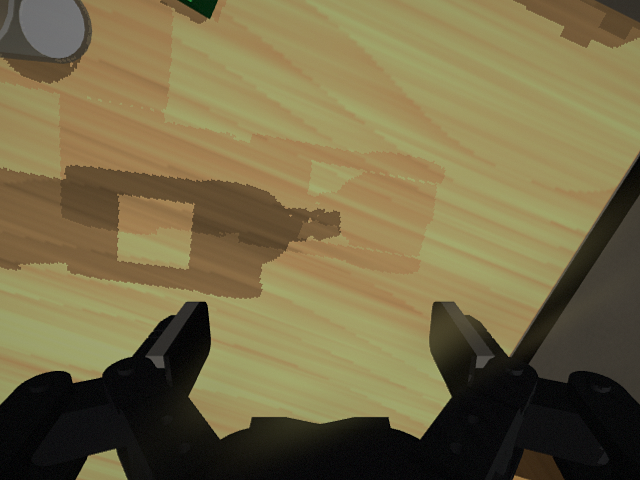

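```bash
cat > h.py <<'E'
import numpy as np, cv2
from scipy.spatial.transform import Rotation as R
def cam(c):
    return c["K"],cv2.Rodrigues(np.array(c["rvec"],float))[0],np.array(c["tvec"],float).reshape(3)
def proj(c,P):
    return cv2.projectPoints(np.array(P,float).reshape(-1,1,3),np.array(c["rvec"],float),np.array(c["tvec"],float),c["K"],None)[0].reshape(-1,2)
def onplane(c,uv,z):
    K,Rm,t=cam(c); d=Rm.T@np.linalg.solve(K,[uv[0],uv[1],1.]); o=-Rm.T@t
    return o+d*(z-o[2])/d[2]
def tri(cs,uvs):
    A=[];b=[]
    for c,uv in zip(cs,uvs):
        K,Rm,t=cam(c); d=Rm.T@np.linalg.solve(K,[uv[0],uv[1],1.]); d/=np.linalg.norm(d); o=-Rm.T@t
        M=np.eye(3)-np.outer(d,d); A.append(M); b.append(M@o)
    return np.linalg.lstsq(np.vstack(A),np.hstack(b),rcond=None)[0]
def crop(img,x0,y0,x1,y1,s,name):
    cv2.imwrite("pics/"+name,cv2.resize(img[y0:y1,x0:x1],None,fx=s,fy=s,interpolation=cv2.INTER_CUBIC))
E
python3 - <<'E'
from h import *
a=cv2.imread("pics/scene0.png");b=cv2.imread("pics/side0.png")
crop(a,290,225,490,385,4,"s0c.png"); crop(b,100,160,320,360,3,"d0c.png")
E
```

```text
(no output)
```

View pics/s0c.png

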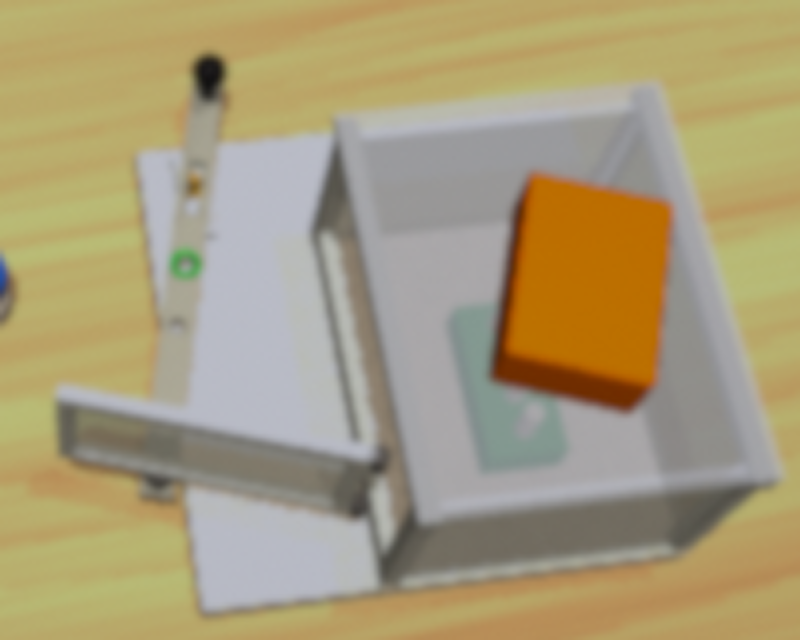

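View pics/d0c.png

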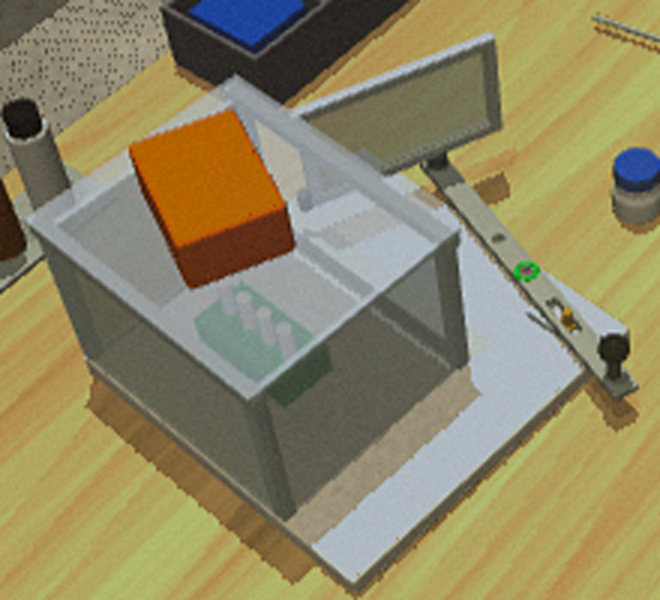

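```bash
cat > fit0.py <<'E'
from h import *
from rig import env
from scipy.optimize import least_squares
S=env.capture("scene");D=env.capture("side")
s=lambda u,v:(290+u/4,225+v/4); d=lambda u,v:(100+u/3,160+v/3)
def T(p,P): # vent->world
    c,n=np.cos(p[2]),np.sin(p[2]); P=np.array(P,float)
    return np.array([p[0]+c*P[0]-n*P[1],p[1]+n*P[0]+c*P[1],P[2]])
obs=[(S,(-.14,-.11,.02),s(138,152)),(S,(.172,-.11,.02),s(203,608)),(D,(-.14,.195,.02),d(355,583)),(D,(-.14,-.11,.02),d(628,330)),(D,(.172,.195,.02),d(88,364)),
(S,(.171,0,.181),s(432,522)),(S,(.171,.19,.181),s(778,480)),(S,(-.066,.19,.181),s(655,85)),(S,(-.066,0,.181),s(343,118)),
(D,(-.066,.19,.181),d(252,395)),(D,(.171,.19,.181),d(33,218)),(D,(.171,0,.181),d(237,75)),(D,(-.066,0,.181),d(458,238))]
f=lambda p:np.concatenate([proj(c,T(p,P))[0]-np.array(uv) for c,P,uv in obs])
g=onplane(S,s(138,152),.02)
best=min((least_squares(f,[g[0]+.14,g[1],y],loss='soft_l1') for y in np.arange(-3,3.2,.5)),key=lambda r:r.cost)
print(best.x,best.cost);print(f(best.x).reshape(-1,2).round(1).tolist())
np.save("vent.npy",best.x)
p=best.x
inv=lambda W:np.array([np.cos(p[2])*(W[0]-p[0])+np.sin(p[2])*(W[1]-p[1]),-np.sin(p[2])*(W[0]-p[0])+np.cos(p[2])*(W[1]-p[1]),W[2]])
for n,a,b in(("knob",s(209,72),d(613,348)),("green",s(186,265),d(526,271)),("pin",s(195,185),d(567,316)),("plain",s(177,322),d(499,238))):
    w=tri([S,D],[a,b]); z=.036 if n!="pin" else .044
    if n=="knob": z=.07
    A,B=onplane(S,a,z),onplane(D,b,z); print(n,w.round(4),A.round(4),B.round(4),"vent",inv((A+B)/2).round(4))
E
python3 fit0.py
```

```text
[ 0.68932121  0.0871699  -0.08249016] 14.114478131235504
[[-0.6, -0.8], [0.2, 0.5], [-1.0, 0.7], [0.8, -0.7], [-2.6, -2.4], [-1.2, -2.4], [-0.6, -2.6], [-0.3, -0.2], [-0.1, -0.2], [-0.5, -0.6], [-0.2, 0.3], [-0.8, 1.6], [-1.9, -3.0]]
knob [0.5179 0.0433 0.0688] [0.5186 0.0431 0.07  ] [0.5174 0.044  0.07  ] vent [-0.1672 -0.0576  0.07  ]
green [0.6374 0.0011 0.0348] [0.6381 0.0012 0.036 ] [0.6366 0.0015 0.036 ] vent [-0.0447 -0.0898  0.036 ]
pin [0.5821 0.0196 0.0355] [0.5866 0.0189 0.044 ] [0.5773 0.024  0.044 ] vent [-0.1016 -0.0744  0.044 ]
plain [ 0.676  -0.0132  0.0367] [ 0.6755 -0.0134  0.036 ] [ 0.6767 -0.0134  0.036 ] vent [-0.0049 -0.1013  0.036 ]
```

```bash
cat >> h.py <<'E'
def rel(st,pos,yaw,pitch=0):
    """target: tool x at world yaw, tool pointing down; returns turn(/45deg), shift(/250mm)"""
    Rc=R.from_quat(st["eef_rot"]); 
    Rt=R.from_matrix(np.array([[np.cos(yaw),np.sin(yaw),0],[np.sin(yaw),-np.cos(yaw),0],[0,0,-1.]]))
    t=(Rc.inv()*Rt).as_rotvec()/np.deg2rad(45); s=Rc.inv().apply(np.array(pos)-st["tool_pos"])/.25
    return t.round(4),s.round(4)
def T(p,P):
    c,n=np.cos(p[2]),np.sin(p[2]); P=np.array(P,float)
    return np.array([p[0]+c*P[0]-n*P[1],p[1]+n*P[0]+c*P[1],P[2]])
def inv(p,W):
    return np.array([np.cos(p[2])*(W[0]-p[0])+np.sin(p[2])*(W[1]-p[1]),-np.sin(p[2])*(W[0]-p[0])+np.cos(p[2])*(W[1]-p[1]),W[2]])
from scipy.optimize import brentq
def goal(pv):
    """pin in vent frame -> th, bar angle(vent), knob(vent)"""
    piv=lambda t:np.array([.130-.12*np.cos(t),-.012-.12*np.sin(t)])
    t=brentq(lambda t:np.linalg.norm(piv(t)-pv)-.143,.2,1.25); u=(pv-piv(t))/.143
    return t,np.arctan2(u[1],u[0]),pv+.127*u
E
python3 - <<'E'
from h import *
from rig import env
s=env.get_state();p=np.load("vent.npy")
c=env.capture("wrist");K,Rm,t=cam(c)
Rc=R.from_quat(s["eef_rot"]);print("cam in tool",Rc.inv().apply(-Rm.T@t-s["tool_pos"]),"cam z in tool",Rc.inv().apply(Rm.T[:,2]))
for pv in([-.1016,-.0744],[-.115,-.0744],[-.09,-.0744]):
    th,a,k=goal(np.array(pv));print(th,a+p[2],T(p,[*k,.07]))
print(T(p,[.13,-.012,0]))
for y in(2.80,-.34):print(y,rel(s,[.518,.0435,.2],y))
E
```

```text
cam in tool [ 7.31012736e-02  4.71405894e-05 -1.82508592e-01] cam z in tool [-2.88659235e-01 -5.94349798e-04  9.57431717e-01]
0.7270382398443613 2.9374096090015005 [0.45757455 0.04714583 0.07      ]
0.5547747216645202 3.0534365957490186 [0.44207511 0.03367982 0.07      ]
0.8450631749526821 2.866575693461325 [0.47126952 0.05492712 0.07      ]
[0.8178904  0.06449914 0.        ]
2.8 (array([-3.0000e-04, -1.8000e-03, -3.0777e+00]), array([ 1.9866, -1.8861, -0.0327]))
-0.34 (array([-1.400e-03,  2.000e-04,  9.203e-01]), array([ 1.9866, -1.8861, -0.0327]))
```

Call:
send_rows(increments=[0, 0, 0.3, 0.1, -0.1, -0.05, 85, 0, 0, 0.5, 0.25, -0.24, -0.05, 85, 0, 0, 0.7, 0.4, -0.38, -0.05, 85, 0, 0, 0.92, 0.55, -0.52, -0.05, 85, 0, 0, 0.92, 0.7, -0.66, -0.05, 85, 0, 0, 0.92, 0.85, -0.8, -0.05, 85, 0, 0, 0.92, 1, -0.95, -0.05, 85, 0, 0, 0.92, 1, -0.95, -0.05, 85, 0, 0, 0.92, 1, -0.95, -0.05, 85])

```text
clock: 1.05
tool_pos: [0.3769, -0.2611, 0.2042]
eef_rot: [0.986, -0.168, -0.001, -0.001]
force: [-0.6, -0.3, 0.3]
opening: 0.995
```

Run:
```python
from h import *
from rig import env
s=env.get_state();print(s["clock"],s["tool_pos"],s["q"]);print(rel(s,[.518,.0435,.16],-.34))
```

```text
1.05 [ 0.37694176 -0.26108003  0.20417723] [-8.51390716e-01  2.87260645e-01  1.81770665e+00  1.72198154e-03
  1.03921925e+00  1.05574140e+00]
(array([-0.0033,  0.0019,  0.0036]), array([ 0.1296, -1.3359,  0.1799]))
```

Call:
send_rows(increments=[0, 0, 0, 0.02, -0.14, 0.02, 85, 0, 0, 0, 0.04, -0.28, 0.04, 85, 0, 0, 0, 0.06, -0.42, 0.06, 85, 0, 0, 0, 0.08, -0.56, 0.08, 85, 0, 0, 0, 0.1, -0.7, 0.1, 85, 0, 0, 0, 0.11, -0.84, 0.12, 85, 0, 0, 0, 0.13, -0.96, 0.13, 85, 0, 0, 0, 0.13, -0.96, 0.13, 85])

```text
clock: 1.72
tool_pos: [0.4889, -0.0462, 0.1714]
eef_rot: [0.986, -0.167, 0.0, -0.001]
force: [0.3, -0.8, -0.2]
opening: 0.994
```

Call:
send_rows(increments=[0, 0, 0, 0, -0.12, 0.02, 85, 0, 0, 0, 0, -0.25, 0.05, 85, 0, 0, 0, 0, -0.376, 0.05, 85, 0, 0, 0, 0, -0.376, 0.05, 85, 0, 0, 0, 0, -0.376, 0.05, 85])

```text
clock: 2.13
tool_pos: [0.5188, 0.0388, 0.1592]
eef_rot: [0.986, -0.168, 0.0, 0.0]
force: [-0.7, -0.6, -0.1]
opening: 0.996
```

Run:
```python
from h import *
from rig import env
s=env.get_state();print(s["clock"],s["tool_pos"],s["q"],s["force"]);print(rel(s,[.518,.0435,.16],-.34))
c=env.capture("wrist");cv2.imwrite("pics/w1.png",c["image"])
import pickle;pickle.dump(c,open("w1.pkl","wb"))
```

```text
2.1333 [0.51880294 0.03882889 0.15916969] [-1.40031931e-01  4.32061885e-01  1.72857687e+00 -4.98827701e-04
  9.80847934e-01  1.76772428e+00] [-0.66735902 -0.58143472 -0.10657279]
(array([ 0.0005, -0.0002,  0.0042]), array([-0.0092, -0.0166, -0.0033]))
```

View pics/w1.png

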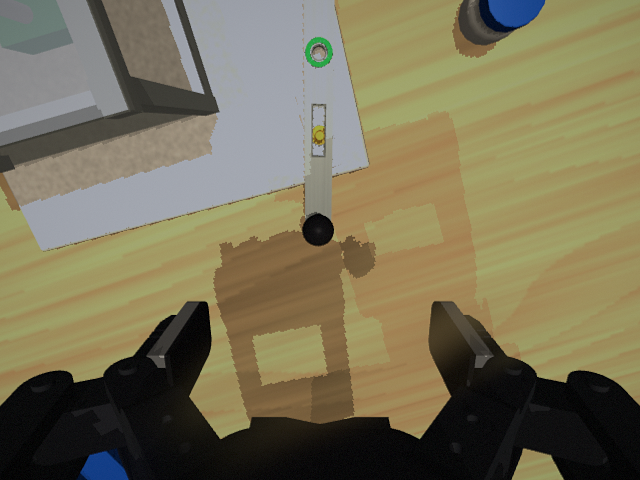

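Run:
```python
from h import *
a=cv2.imread("pics/w1.png");crop(a,260,20,400,260,2.5,"w1c.png");crop(a,290,80,350,170,6,"w1d.png")
```

```text
(no output)
```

View pics/w1c.png

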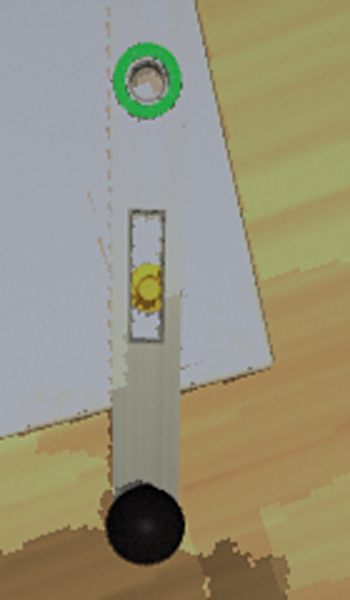

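View pics/w1d.png

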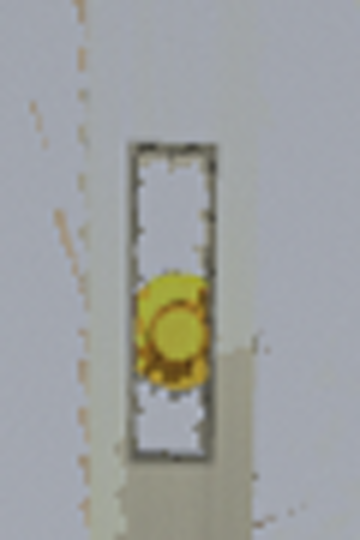

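```bash
cat > m1.py <<'E'
from h import *
import pickle
c=pickle.load(open("w1.pkl","rb"));p=np.load("vent.npy")
pin=onplane(c,(319.7,135.5),.044);kn=onplane(c,(318,230),.07);gr=onplane(c,(318.8,52),.036)
print("pin",pin,inv(p,pin),"knob",kn,"green",gr, "slotc",onplane(c,(290+173/6,80+303/6),.036))
u=(kn-gr)[:2];print(np.linalg.norm(u),np.arctan2(u[1],u[0]))
print("base corner",onplane(c,(369,164),.02),T(p,[-.14,-.11,.02]))
th,a,k=goal(inv(p,pin)[:2]);print(th,a+p[2],T(p,[*k,.07]))
E
python3 m1.py
```

```text
pin [0.57891288 0.01760532 0.044     ] [-0.10430101 -0.07842531  0.044     ] knob [0.51546556 0.04108237 0.07      ] green [ 0.63516196 -0.00132831  0.036     ] slotc [0.58246189 0.01709417 0.036     ]
0.12698777716751436 2.801075551763543
base corner [ 0.54256295 -0.01369081  0.02      ] [ 0.54073363 -0.01092053  0.02      ]
0.700776297425466 2.982439754226231 [0.45351792 0.03773251 0.07      ]
```

Run:
```python
from h import *
from rig import env
p=np.load("vent.npy")
s=env.get_state();print(s["clock"],s["tool_pos"]);print(rel(s,[.517,.0423,.048],-.34))
pin=np.array([.5813,.0201,.03]);pv=inv(p,pin);print(pv)
th,a,k=goal(pv[:2]);K=T(p,[*k,.07]);print(th,a+p[2]-np.pi,K,"disp",K-[.518,.0435,.07])
```

```text
2.1833 [0.51848405 0.03788757 0.15920334]
(array([0.0008, 0.    , 0.0021]), array([-0.0114, -0.015 ,  0.4448]))
[-0.10212756 -0.07574242  0.03      ]
0.7229098230305478 -0.19212167114729883 [0.45663663 0.04434963 0.07      ] disp [-0.06136337  0.00084963  0.        ]
```

Call:
send_rows(increments=[0, 0, 0, -0.01, -0.015, 0.1, 70, 0, 0, 0, -0.0114, -0.015, 0.2, 70, 0, 0, 0, -0.0114, -0.015, 0.29, 70, 0, 0, 0, -0.0114, -0.015, 0.37, 70, 0, 0, 0, -0.0114, -0.015, 0.42, 70, 0, 0, 0, -0.0114, -0.015, 0.445, 70, 0, 0, 0, -0.0114, -0.015, 0.445, 70, 0, 0, 0, -0.0114, -0.015, 0.445, 70])

```text
clock: 2.85
tool_pos: [0.5174, 0.0415, 0.0483]
eef_rot: [0.985, -0.17, 0.0, 0.0]
force: [0.0, 0.4, -0.1]
opening: 0.822
```

Run:
```python
from h import *
from rig import env
s=env.get_state();print(s["clock"],s["tool_pos"],s["force"])
for n in("wrist","side"):
    c=env.capture(n);cv2.imwrite(f"pics/{n}2.png",c["image"])
crop(c["image"],220,200,380,320,5,"side2c.png")
```

```text
2.85 [0.51737331 0.04152988 0.0482846 ] [ 0.01637467  0.43171044 -0.11636478]
```

View pics/wrist2.png

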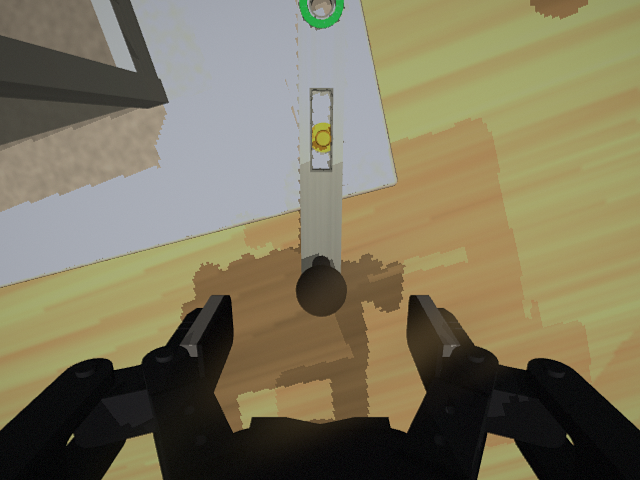

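View pics/side2c.png

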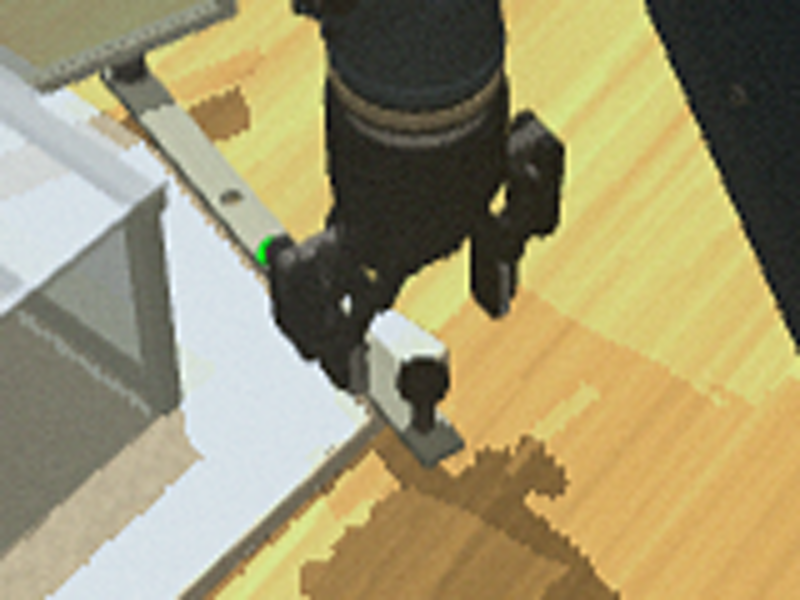

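Run:
```python
from h import *
from rig import env
s=env.get_state();Rc=R.from_quat(s["eef_rot"])
for n in("wrist","side"):
    c=env.capture(n)
    print(n,proj(c,[s["tool_pos"],s["tool_pos"]+Rc.apply([0,0,-.019]),[.518,.0435,.07],s["tool_pos"]+Rc.apply([.011,.03,-.007]),s["tool_pos"]+Rc.apply([-.011,.03,-.007])]))
```

```text
wrist [[318.98891164 269.70408006]
 [318.84782591 284.78023788]
 [315.57127801 287.59501439]
 [379.69173064 254.3402263 ]
 [377.67672131 294.97228738]]
side [[304.72603196 280.8030832 ]
 [304.67621826 275.81718385]
 [304.24529001 275.72649041]
 [312.69816536 269.96833528]
 [318.14805057 276.19493712]]
```

Call:
send_rows(increments=[0, 0, 0, 0, 0, 0, 10, 0, 0, 0, 0, 0, 0, 10, 0, 0, 0, 0, 0, 0, 10, 0, 0, 0, 0, 0, 0, 10, 0, 0, 0, 0, 0, 0, 10, 0, 0, 0, 0, 0, 0, 10, 0, 0, 0, 0, 0, 0, 10, 0, 0, 0, 0, 0, 0, 10], squeeze=60)

```text
clock: 3.72
tool_pos: [0.5172, 0.0425, 0.0479]
eef_rot: [0.986, -0.169, -0.0, 0.0]
force: [-0.7, -0.2, -0.2]
opening: 0.117
```

Run:
```python
from h import *
from rig import env
s=env.get_state();print(s["clock"],s["tool_pos"],s["force"],s["opening"]*85.4)
c=env.capture("wrist");cv2.imwrite(f"pics/wrist3.png",c["image"])
```

```text
3.7167 [0.51716228 0.04254846 0.04792352] [-0.68023878 -0.2114828  -0.23872507] 9.98956866046149
```

View pics/wrist3.png

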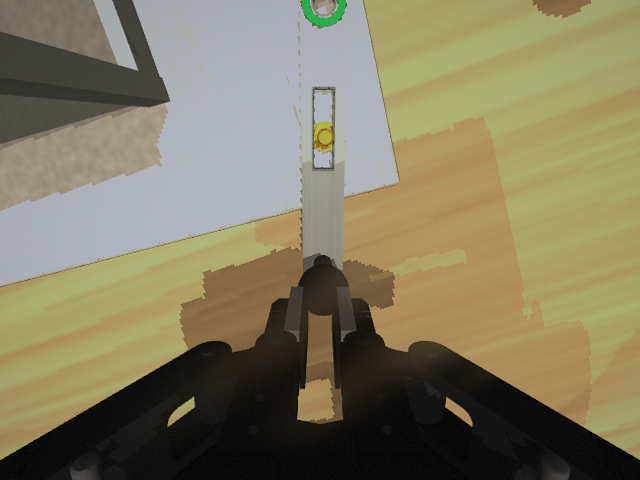

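Run:
```python
from h import *
from rig import env
c=env.capture("side");crop(c["image"],260,230,360,310,8,"side3c.png")
c=env.capture("scene");crop(c["image"],310,210,390,270,10,"scene3c.png")
c=env.capture("wrist");crop(c["image"],240,220,400,340,5,"wrist3c.png")
```

```text
(no output)
```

View pics/side3c.png

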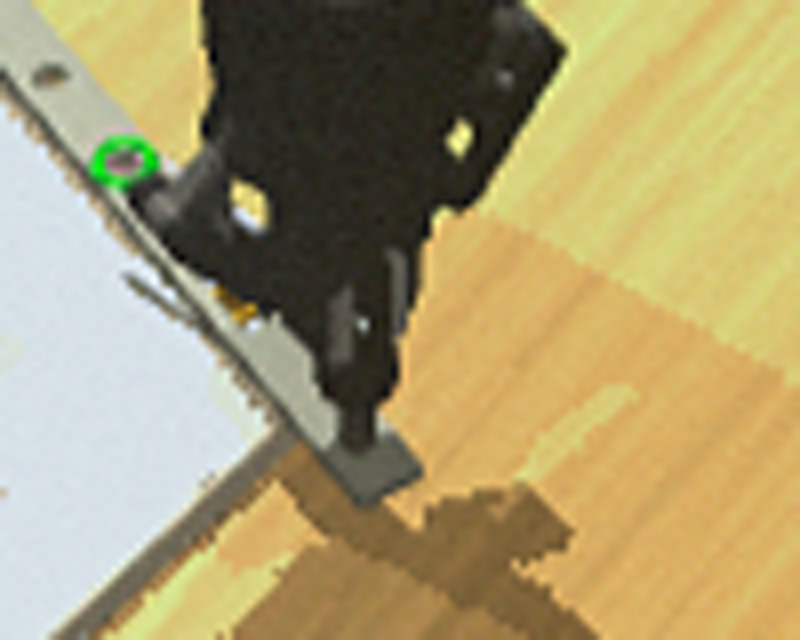

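View pics/scene3c.png

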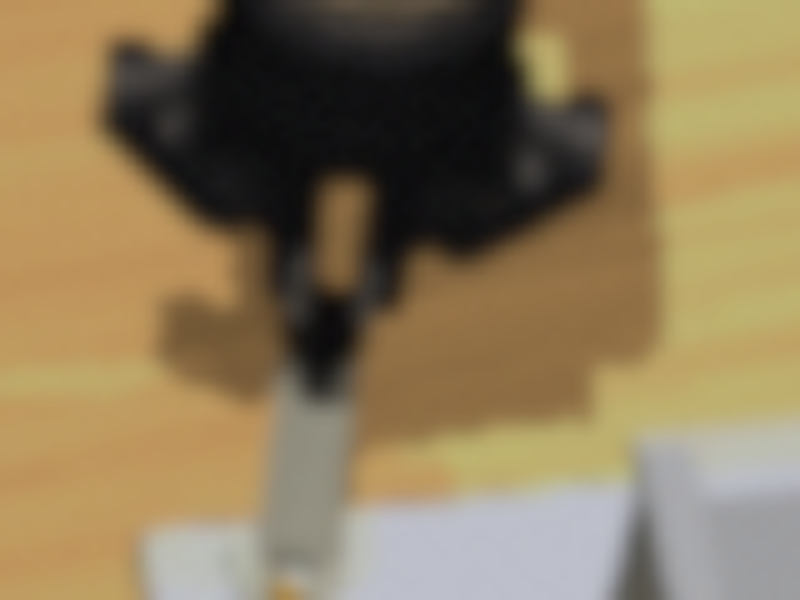

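View pics/wrist3c.png

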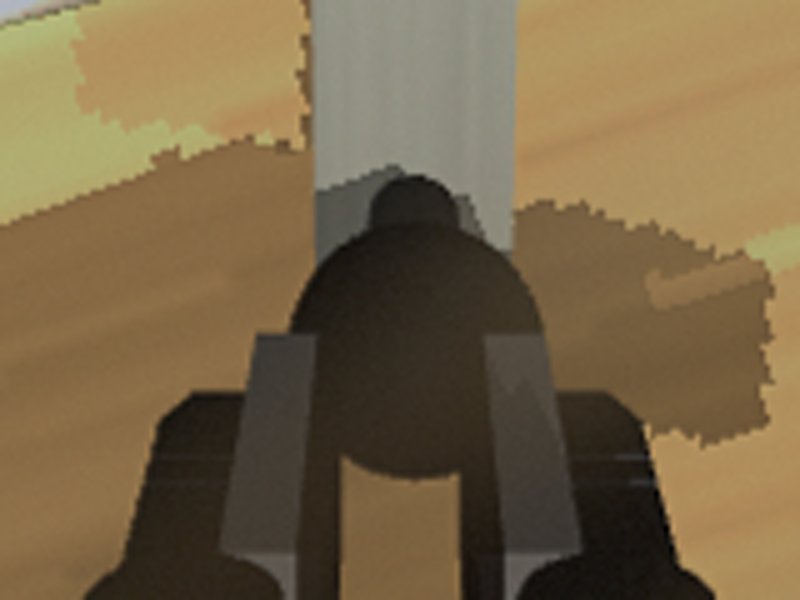

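Call:
send_rows(increments=[0, 0, 0, 0, 0, 0, 50, 0, 0, 0, 0, 0, 0, 50, 0, 0, 0, 0, 0, 0, 50, 0, 0, 0, 0, 0, 0, 50], squeeze=40)

```text
clock: 4.25
tool_pos: [0.5172, 0.0425, 0.048]
eef_rot: [0.986, -0.169, 0.0, -0.0]
force: [1.1, -0.4, 0.5]
opening: 0.58
```

Run:
```python
from h import *
from rig import env
s=env.get_state();print(s["clock"],s["tool_pos"],s["force"],s["opening"]*85.4)
c=env.capture("side");crop(c["image"],260,230,360,310,8,"side4c.png")
c=env.capture("wrist");crop(c["image"],220,200,420,350,4,"wrist4c.png")
Rc=R.from_quat(s["eef_rot"])
c2=env.capture("side")
for y in(.025,-.025):
  for x in(-.011,.011):
    for z in(0,-.019,-.03):
      P=s["tool_pos"]+Rc.apply([x,y,z]); print(x,y,z,((proj(c,P)[0]-[220,200])*4).round(),((proj(c2,P)[0]-[260,230])*8).round())
```

```text
4.25 [0.51719606 0.0425134  0.04797661] [ 1.06755925 -0.44878911  0.52213601] 49.5432415565888
-0.011 0.025 0 [585. 356.] [452. 397.]
-0.011 0.025 -0.019 [604. 424.] [452. 357.]
-0.011 0.025 -0.03 [616. 469.] [453. 333.]
0.011 0.025 0 [591. 199.] [408. 347.]
0.011 0.025 -0.019 [611. 252.] [408. 307.]
0.011 0.025 -0.03 [625. 288.] [408. 283.]
-0.011 -0.025 0 [207. 356.] [308. 477.]
-0.011 -0.025 -0.019 [187. 423.] [307. 437.]
-0.011 -0.025 -0.03 [174. 468.] [306. 414.]
0.011 -0.025 0 [200. 198.] [265. 426.]
0.011 -0.025 -0.019 [180. 251.] [264. 386.]
0.011 -0.025 -0.03 [165. 287.] [263. 362.]
```

View pics/side4c.png

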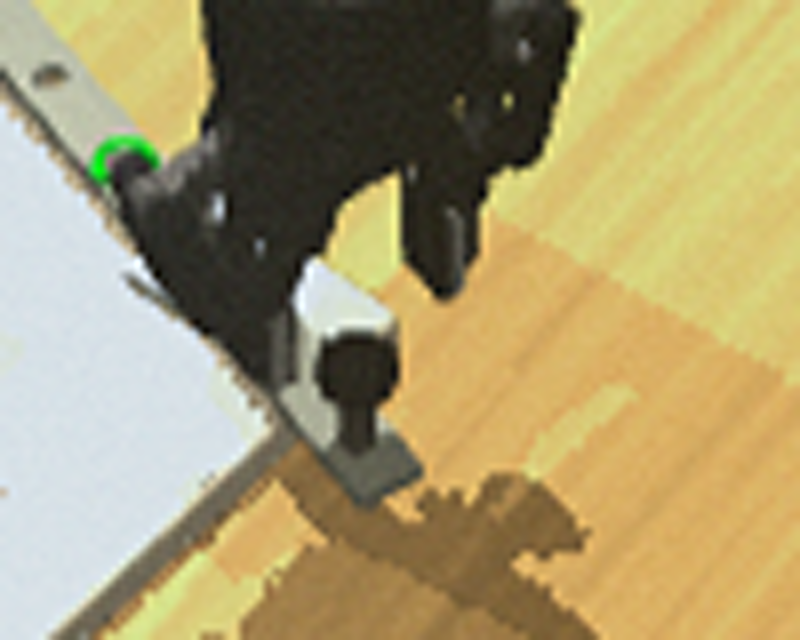

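View pics/wrist4c.png

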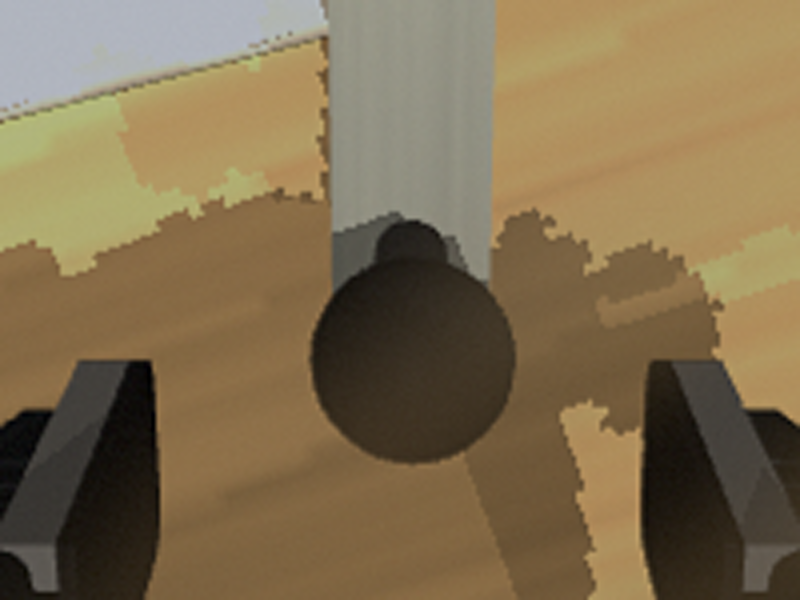

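Call:
send_rows(increments=[0, 0, 0, 0, 0, 0.025, 50, 0, 0, 0, 0, 0, 0.05, 50, 0, 0, 0, 0, 0, 0.05, 50])

```text
clock: 4.65
tool_pos: [0.5161, 0.0426, 0.0341]
eef_rot: [0.986, -0.169, -0.001, 0.0]
force: [0.5, -0.4, -0.5]
opening: 0.585
```

Run:
```python
from h import *
from rig import env
s=env.get_state();print(s["clock"],s["tool_pos"],s["force"],s["opening"]*85.4)
c=env.capture("side");crop(c["image"],260,230,360,310,8,"side5c.png")
c=env.capture("wrist");crop(c["image"],220,200,420,350,4,"wrist5c.png")
```

```text
4.65 [0.51612693 0.0426296  0.03411907] [ 0.53357288 -0.42207379 -0.45182737] 49.98959734752087
```

View pics/side5c.png

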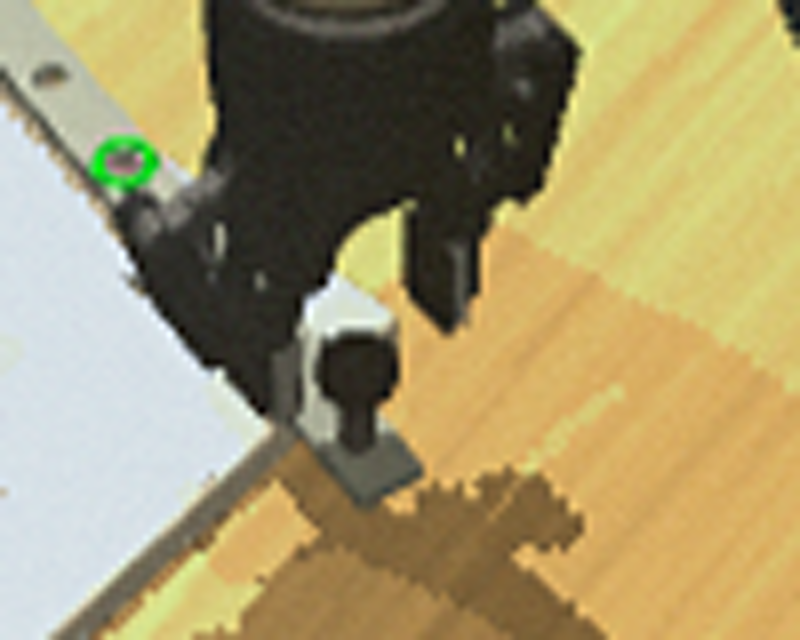

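View pics/wrist5c.png

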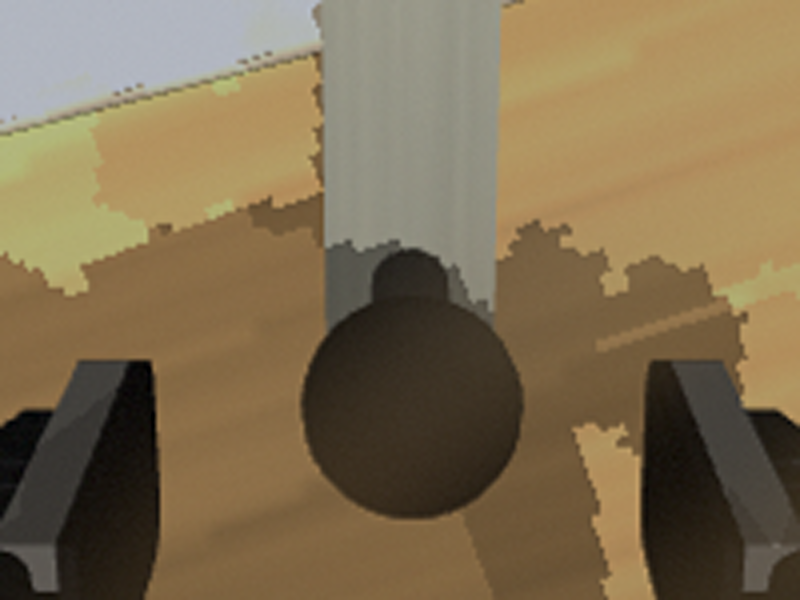

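Call:
send_rows(increments=[0, 0, 0, 0.004, 0, 0.03, 50, 0, 0, 0, 0.004, 0, 0.056, 50, 0, 0, 0, 0.004, 0, 0.056, 50])

```text
clock: 5.0
tool_pos: [0.5173, 0.0422, 0.0201]
eef_rot: [0.986, -0.169, -0.001, 0.0]
force: [-0.3, 0.3, -0.3]
opening: 0.583
```

Run:
```python
from h import *
from rig import env
s=env.get_state();print(s["clock"],s["tool_pos"],s["force"],s["opening"]*85.4)
c=env.capture("side");crop(c["image"],260,230,360,310,8,"side6c.png")
c=env.capture("wrist");crop(c["image"],220,200,420,350,4,"wrist6c.png")
```

```text
5.0 [0.51728719 0.04223796 0.02013752] [-0.30607456  0.31318612 -0.29423607] 49.75246269067366
```

View pics/side6c.png

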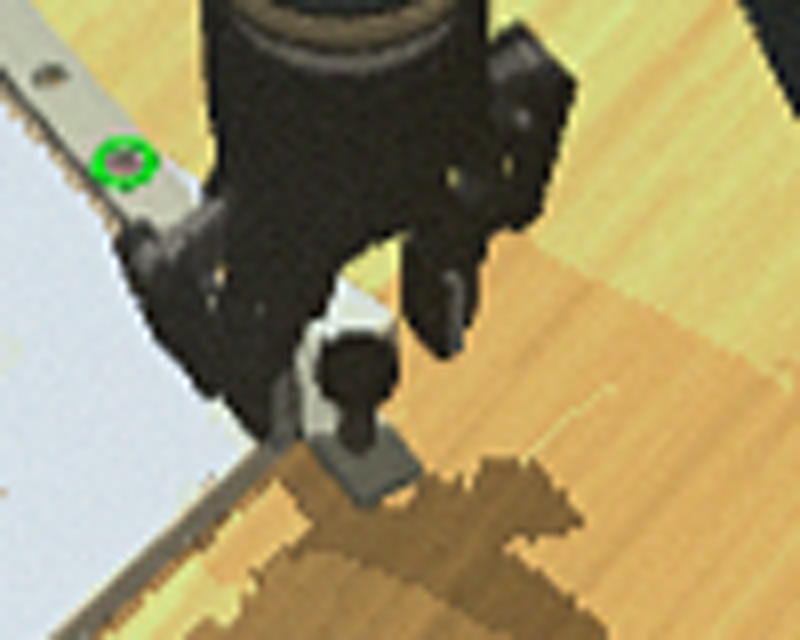

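View pics/wrist6c.png

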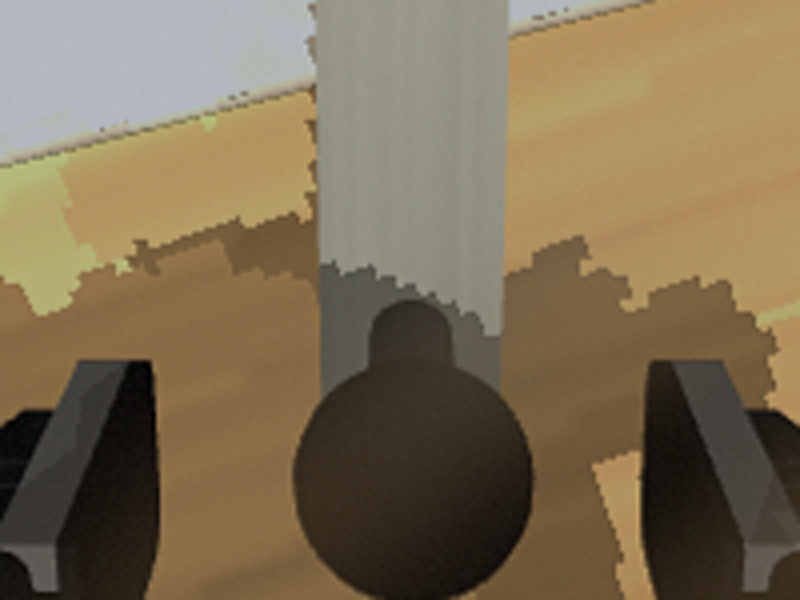

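Call:
send_rows(increments=[0, 0, 0, 0, 0, 0.02, 50, 0, 0, 0, 0, 0, 0.02, 24, 0, 0, 0, 0, 0, 0.02, 15, 0, 0, 0, 0, 0, 0.02, 15, 0, 0, 0, 0, 0, 0.02, 15, 0, 0, 0, 0, 0, 0.02, 15], squeeze=50)

```text
clock: 5.6
tool_pos: [0.5177, 0.0417, 0.0164]
eef_rot: [0.986, -0.169, -0.0, 0.0]
force: [-0.8, -4.1, -0.7]
opening: 0.241
```

Run:
```python
from h import *
from rig import env
s=env.get_state();print(s["clock"],s["tool_pos"],s["force"],s["opening"]*85.4)
c=env.capture("side");crop(c["image"],260,230,360,310,8,"side7c.png")
c=env.capture("wrist");crop(c["image"],220,200,420,350,4,"wrist7c.png")
```

```text
5.6 [0.51770923 0.04173487 0.01644001] [-0.82767387 -4.05573752 -0.71603788] 20.59211281101371
```

View pics/side7c.png

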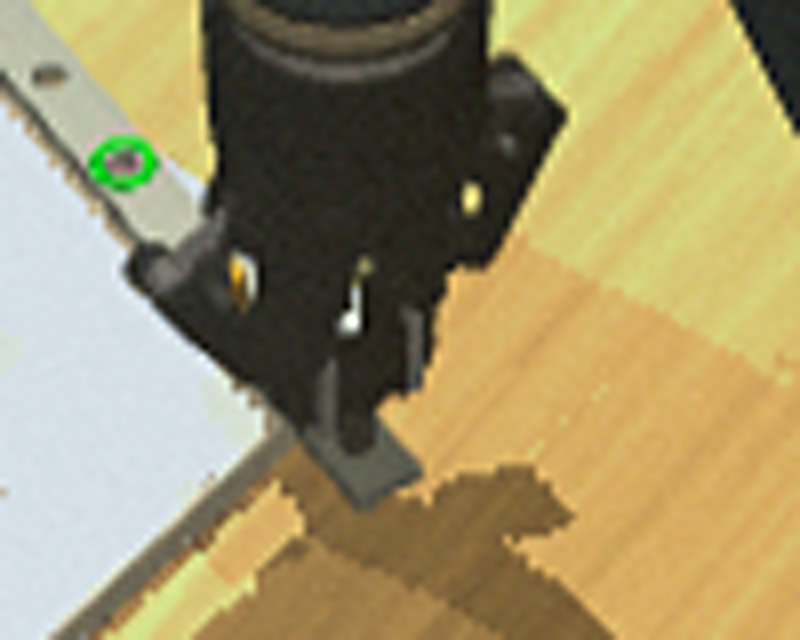

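View pics/wrist7c.png

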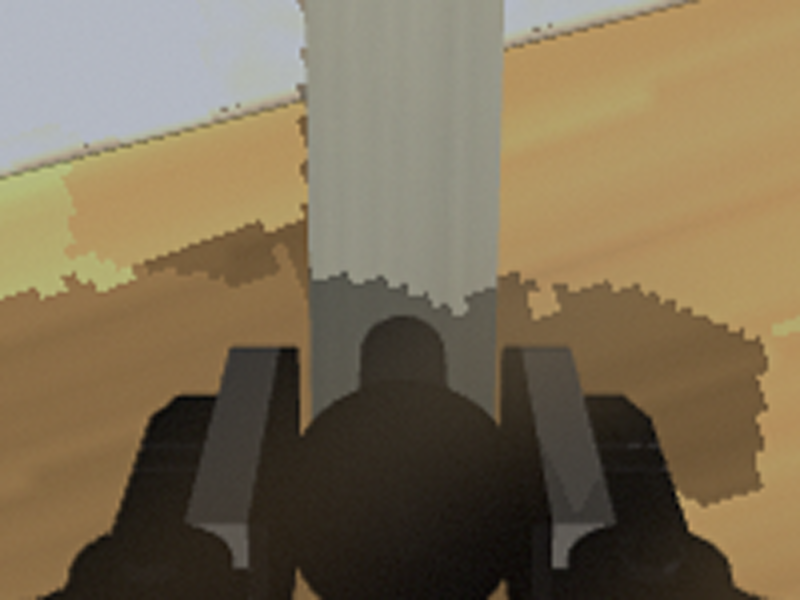

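Call:
send_rows(increments=[0, 0, 0, 0.003, 0, -0.02, 12, 0, 0, 0, 0.008, 0, -0.05, 12, 0, 0, 0, 0.014, 0, -0.08, 12, 0, 0, 0, 0.02, 0, -0.107, 12, 0, 0, 0, 0.027, 0, -0.135, 12, 0, 0, 0, 0.034, 0, -0.16, 12, 0, 0, 0, 0.034, 0, -0.16, 12, 0, 0, 0, 0.034, 0, -0.16, 12])

```text
clock: 6.37
tool_pos: [0.5277, 0.0396, 0.0574]
eef_rot: [0.986, -0.168, 0.002, -0.0]
force: [1.1, 1.4, -1.2]
opening: 0.246
```

Run:
```python
from h import *
from rig import env
s=env.get_state();print(s["clock"],s["tool_pos"],s["force"],s["opening"]*85.4)
c=env.capture("side");crop(c["image"],180,160,360,310,4,"side8c.png")
c=env.capture("wrist");cv2.imwrite("pics/wrist8.png",c["image"])
import pickle;pickle.dump(c,open("w8.pkl","wb"))
```

```text
6.3667 [0.52771623 0.03961696 0.05740324] [ 1.13220122  1.4190248  -1.15611604] 21.008874927680523
```

View pics/side8c.png

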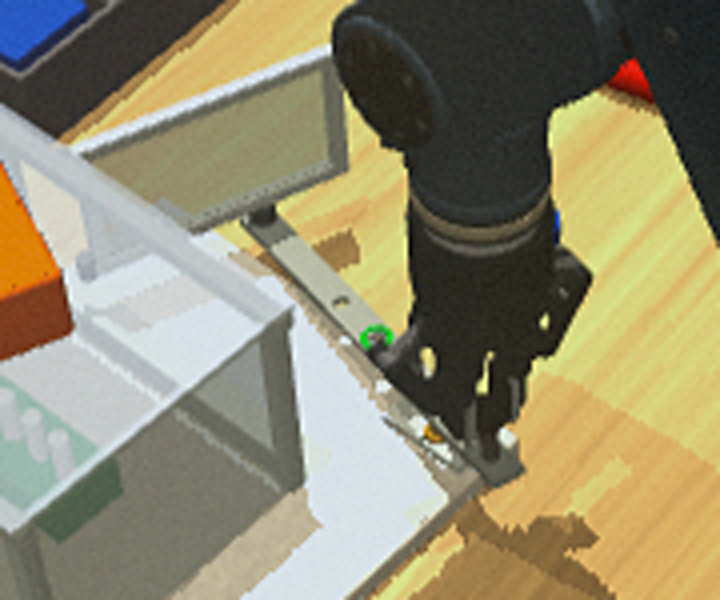

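View pics/wrist8.png

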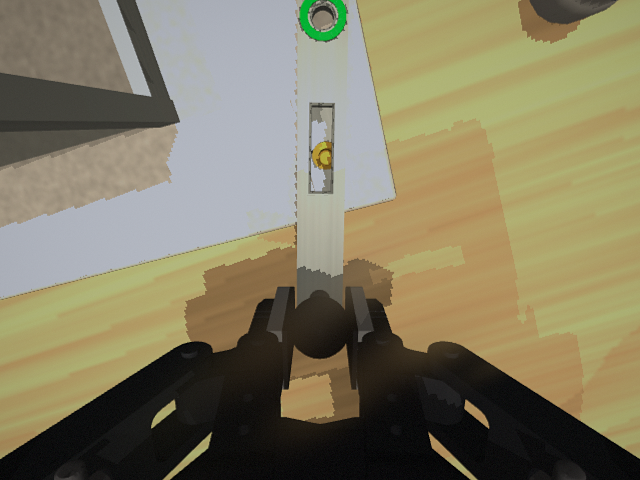

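Call:
send_rows(increments=[0, 0, -0.01, -0.01, 0.003, 0, 12, 0, 0, -0.02, -0.025, 0.008, 0, 12, 0, 0, -0.04, -0.045, 0.014, 0, 12, 0, 0, -0.05, -0.065, 0.02, 0, 12, 0, 0, -0.07, -0.085, 0.027, 0, 12, 0, 0, -0.085, -0.105, 0.033, 0, 12, 0, 0, -0.093, -0.117, 0.037, 0, 12, 0, 0, -0.093, -0.117, 0.037, 0, 12])

```text
clock: 7.13
tool_pos: [0.4938, 0.0406, 0.0564]
eef_rot: [0.991, -0.133, -0.001, -0.0]
force: [0.1, 1.0, 0.1]
opening: 0.246
```

Run:
```python
from h import *
from rig import env
s=env.get_state();print(s["clock"],s["tool_pos"],s["force"],s["moment"],s["opening"]*85.4)
c=env.capture("side");crop(c["image"],180,160,360,310,4,"side9c.png")
c=env.capture("wrist");cv2.imwrite("pics/wrist9.png",c["image"])
```

```text
7.1333 [0.4937864  0.04061772 0.05637529] [0.0872726  0.98670543 0.05785846] [0.2368915  0.11320556 0.23394505] 20.992529683794803
```

View pics/wrist9.png

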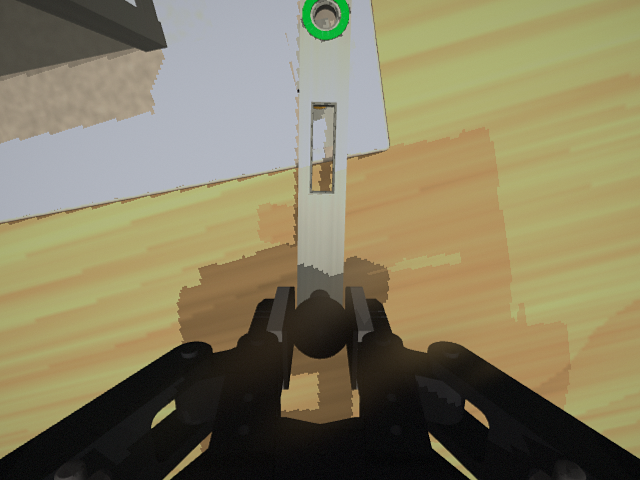

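Call:
send_rows(increments=[0, 0, -0.02, -0.015, 0.003, 0, 12, 0, 0, -0.04, -0.035, 0.008, 0, 12, 0, 0, -0.06, -0.055, 0.013, 0, 12, 0, 0, -0.08, -0.075, 0.018, 0, 12, 0, 0, -0.095, -0.095, 0.022, 0, 12, 0, 0, -0.095, -0.106, 0.025, 0, 12, 0, 0, -0.095, -0.106, 0.025, 0, 12, 0, 0, -0.095, -0.106, 0.025, 0, 12])

```text
clock: 7.9
tool_pos: [0.4677, 0.0415, 0.0565]
eef_rot: [0.995, -0.096, -0.0, -0.0]
force: [0.6, 0.8, -2.0]
opening: 0.246
```

Run:
```python
from h import *
from rig import env
s=env.get_state();print(s["clock"],s["tool_pos"],s["eef_rot"],s["force"],s["moment"],s["opening"]*85.4)
c=env.capture("side");crop(c["image"],180,160,360,310,4,"side10c.png");cv2.imwrite("pics/side10.png",c["image"])
crop(c["image"],230,210,330,285,8,"side10d.png")
c=env.capture("wrist");cv2.imwrite("pics/wrist10.png",c["image"]);crop(c["image"],260,0,380,90,6,"w10c.png")
c=env.capture("scene");crop(c["image"],290,225,390,345,5,"scene10c.png");cv2.imwrite("pics/scene10.png",c["image"])
```

```text
7.9 [0.46772299 0.04148644 0.05648709] [ 9.95408512e-01 -9.57168455e-02 -4.23911546e-04 -1.06411891e-05] [ 0.63784981  0.75199212 -1.97356619] [0.22620364 0.03363913 0.34243196] 21.001508268313216
```

View pics/wrist10.png

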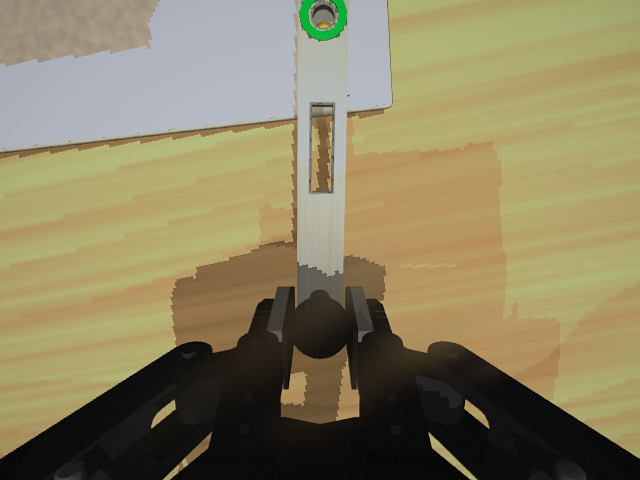

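View pics/w10c.png

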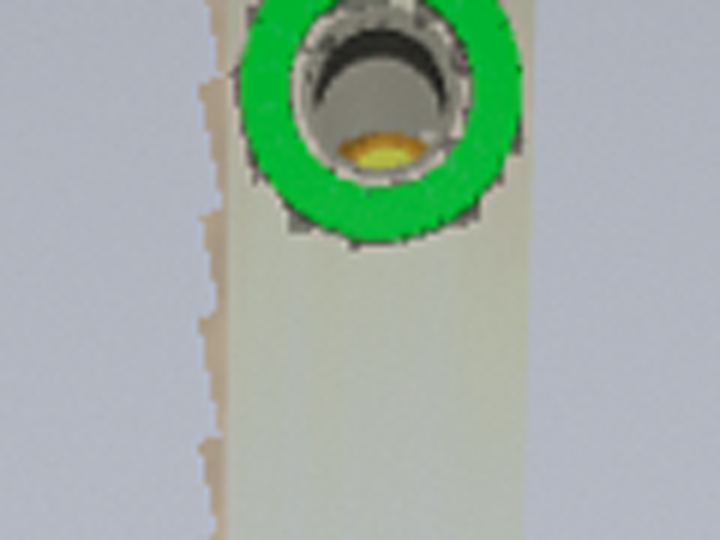

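View pics/side10d.png

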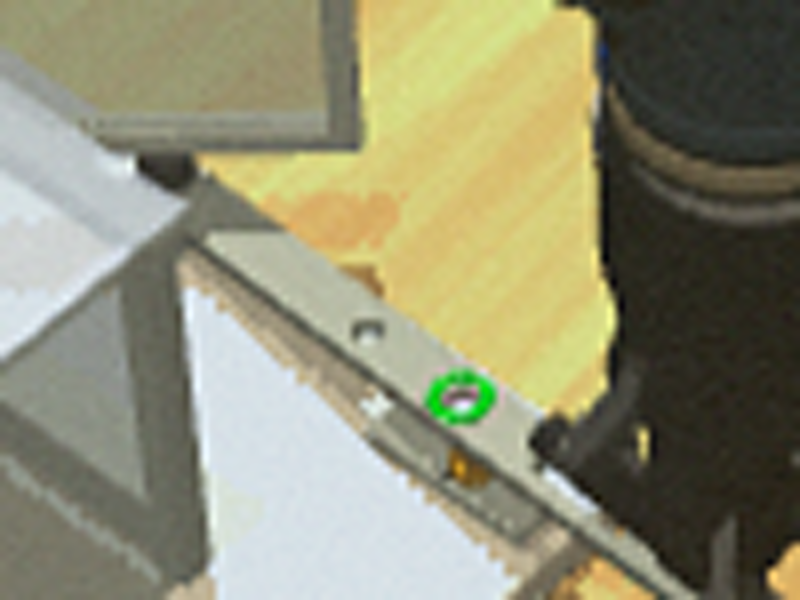

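View pics/scene10c.png

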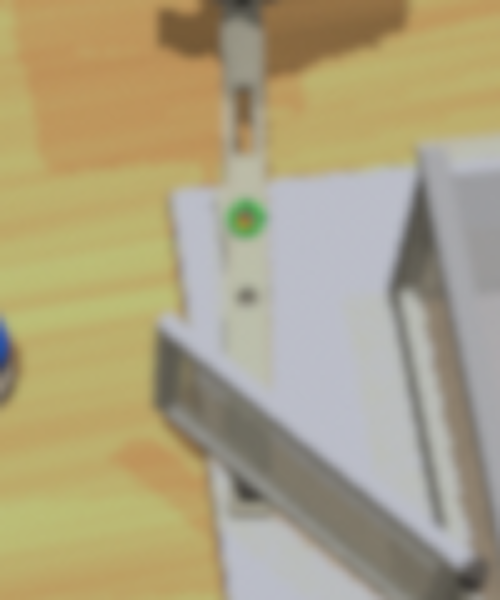

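Run:
```python
from h import *
from rig import env
s=env.get_state();c=env.capture("wrist")
yaw=2*np.arctan2(s["eef_rot"][1],s["eef_rot"][0]);u=np.array([np.cos(yaw),np.sin(yaw)]);v=np.array([-np.sin(yaw),np.cos(yaw)])
for phi in(.14,.15,.16):
    zt=.033+.143*np.sin(phi)+.003*np.cos(phi)
    h=onplane(c,(323.3,15.8),zt)[:2]; h_low=h-u*(.143-(.143*np.cos(phi)-.003*np.sin(phi)))
    pe=onplane(c,(323.7,22),.0432)[:2]; pin=pe-u*.004
    # -> pin minus hole
    d=pin-h_low; print(phi,h,pin,"pin-hole along(to pivot)",d@u,"lat(left of u)",d@v)
```

```text
0.14 [0.58300309 0.0172551 ] [0.57952197 0.01764614] pin-hole along(to pivot) -0.0016740349373641922 lat(left of u) -0.00028044857626647766
0.15 [0.58267231 0.01732919] [0.57952197 0.01764614] pin-hole along(to pivot) -0.0010988796562424613 lat(left of u) -0.0002900484287796811
0.16 [0.58234209 0.01740315] [0.57952197 0.01764614] pin-hole along(to pivot) -0.0005102144566326008 lat(left of u) -0.00029963172018443847
```

Call:
send_rows(increments=[0, 0, 0, -0.004, 0, 0.01, 12, 0, 0, 0, -0.009, 0, 0.022, 12, 0, 0, 0, -0.014, 0, 0.037, 12, 0, 0, 0, -0.014, 0, 0.037, 12, 0, 0, 0, -0.014, 0, 0.037, 12])

```text
clock: 8.52
tool_pos: [0.4649, 0.042, 0.0469]
eef_rot: [0.995, -0.096, -0.0, 0.0]
force: [2.4, 0.9, -0.6]
opening: 0.248
```

Run:
```python
from h import *
from rig import env
s=env.get_state();print(s["clock"],s["tool_pos"],s["eef_rot"],s["force"],s["opening"]*85.4)
c=env.capture("wrist");cv2.imwrite("pics/wrist11.png",c["image"]);crop(c["image"],260,0,380,90,6,"w11c.png")
c=env.capture("side");crop(c["image"],230,210,330,285,8,"side11d.png")
```

```text
8.5167 [0.46494962 0.04199055 0.04691688] [ 9.95405153e-01 -9.57527066e-02 -2.52317073e-05  1.80290638e-05] [ 2.4312564   0.85921693 -0.64677874] 21.15346643717863
```

View pics/w11c.png

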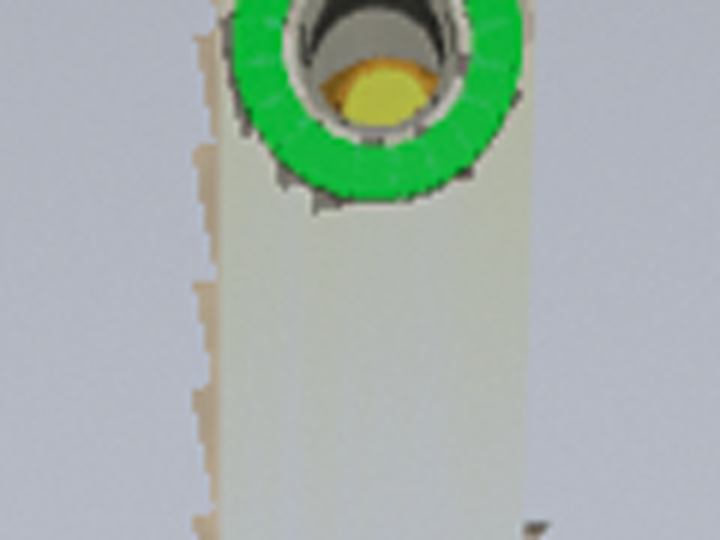

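View pics/side11d.png

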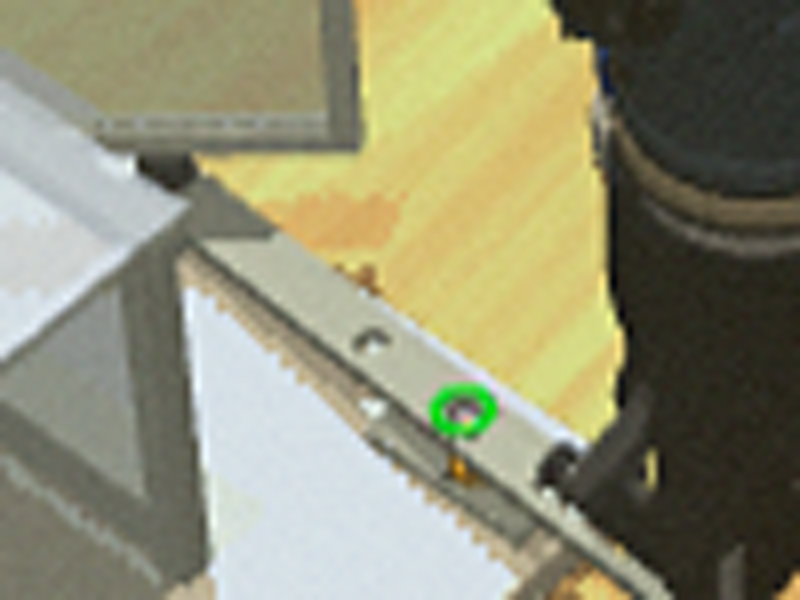

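```bash
cat > mh.py <<'E'
from h import *
from rig import env
import sys
hx,hy,px,py=map(float,sys.argv[1:5]); dz=float(sys.argv[5])
s=env.get_state();c=env.capture("wrist")
yaw=2*np.arctan2(s["eef_rot"][1],s["eef_rot"][0]);u=np.array([np.cos(yaw),np.sin(yaw)]);v=np.array([-np.sin(yaw),np.cos(yaw)])
lift=s["tool_pos"][2]-.0164+dz
phi=brentq(lambda f:.27*np.sin(f)+.037*np.cos(f)-.037-lift,0,.4)
zt=.033+.143*np.sin(phi)+.003*np.cos(phi)
h=onplane(c,(hx,hy),zt)[:2]; hl=h-u*(.143-(.143*np.cos(phi)-.003*np.sin(phi)))
pin=onplane(c,(px,py),.0432)[:2]-u*.004
d=pin-hl; print(phi,"knob to go out at full lowering",.27-(.27*np.cos(phi)-.037*np.sin(phi)),"pin-hole along",d@u,"lat",d@v)
E
python3 mh.py 322.6 9.2 323.5 9.5 0; python3 mh.py 322.6 9.2 323.5 9.5 -.002
```

```text
0.11507212727008953 knob to go out at full lowering 0.006033922092605781 pin-hole along -0.00048427919192524995 lat -0.0004411849227119507
0.10781066537702166 knob to go out at full lowering 0.005548876253455959 pin-hole along -0.0008824324755567783 lat -0.00043592544309635354
```

Call:
send_rows(increments=[0, 0, 0, -0.003, 0.002, 0.008, 12, 0, 0, 0, -0.005, 0.002, 0.016, 12, 0, 0, 0, -0.008, 0.002, 0.024, 12, 0, 0, 0, -0.01, 0.002, 0.032, 12, 0, 0, 0, -0.012, 0.002, 0.04, 12, 0, 0, 0, -0.013, 0.002, 0.047, 12, 0, 0, 0, -0.013, 0.002, 0.047, 12])

```text
clock: 9.3
tool_pos: [0.4611, 0.0422, 0.035]
eef_rot: [0.995, -0.096, -0.0, 0.0]
force: [1.3, 1.0, -1.0]
opening: 0.245
```

Run:
```python
from h import *
from rig import env
s=env.get_state();print(s["clock"],s["tool_pos"],s["eef_rot"],s["force"],s["moment"],s["opening"]*85.4)
c=env.capture("wrist");cv2.imwrite("pics/wrist12.png",c["image"]);crop(c["image"],260,0,380,90,6,"w12c.png")
c=env.capture("side");crop(c["image"],230,210,330,285,8,"side12d.png")
```

```text
9.3 [0.46111503 0.04216465 0.03500164] [ 9.95397644e-01 -9.58294591e-02 -4.95332351e-04  7.05741952e-06] [ 1.33392575  0.98552356 -0.95151678] [ 0.1713405  -0.30640514  0.50314746] 20.948782018383678
```

View pics/w12c.png

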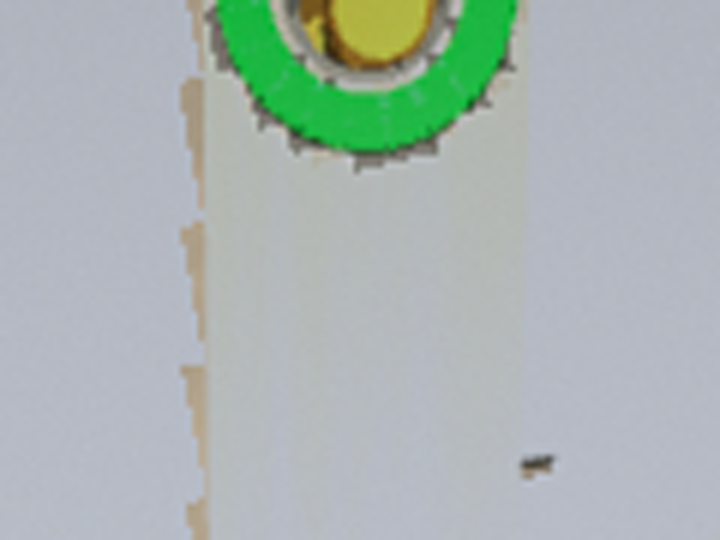

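View pics/side12d.png

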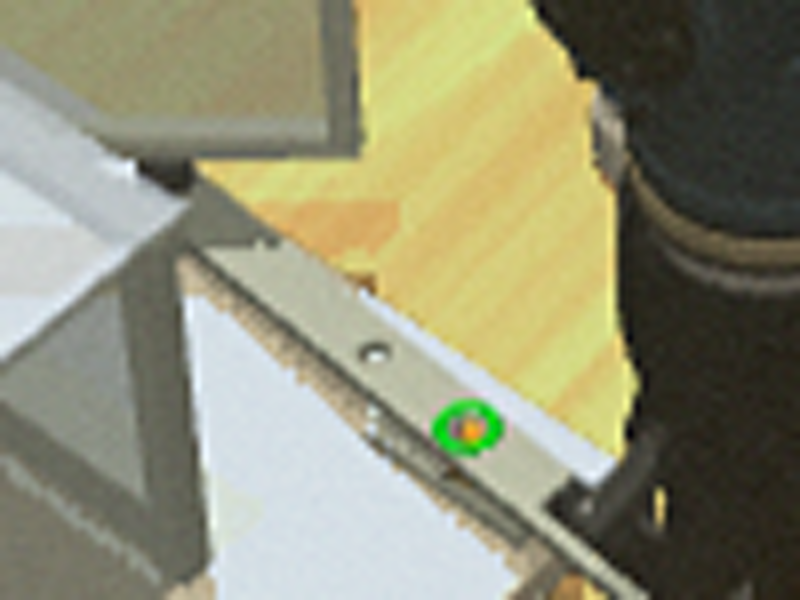

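Call:
send_rows(increments=[0, 0, 0, 0, 0.005, 0, 12, 0, 0, 0, -0.002, 0.005, 0.008, 12, 0, 0, 0, -0.004, 0.005, 0.018, 12, 0, 0, 0, -0.005, 0.005, 0.026, 12, 0, 0, 0, -0.007, 0.005, 0.034, 12, 0, 0, 0, -0.008, 0.005, 0.043, 12, 0, 0, 0, -0.008, 0.005, 0.043, 12])

```text
clock: 9.98
tool_pos: [0.4593, 0.0413, 0.0243]
eef_rot: [0.995, -0.096, -0.0, -0.0]
force: [1.7, 1.7, -1.2]
opening: 0.242
```

Run:
```python
from h import *
from rig import env
s=env.get_state();print(s["clock"],s["tool_pos"],s["eef_rot"],s["force"],s["moment"],s["opening"]*85.4)
c=env.capture("side");crop(c["image"],230,210,330,285,8,"side13d.png")
```

```text
9.9833 [0.4592826  0.0413176  0.02431483] [ 9.95392476e-01 -9.58843059e-02 -1.33599273e-04 -1.26248695e-05] [ 1.69374954  1.6763931  -1.15287219] [ 0.31381726 -0.3367726   0.53304079] 20.702124984222625
```

View pics/side13d.png

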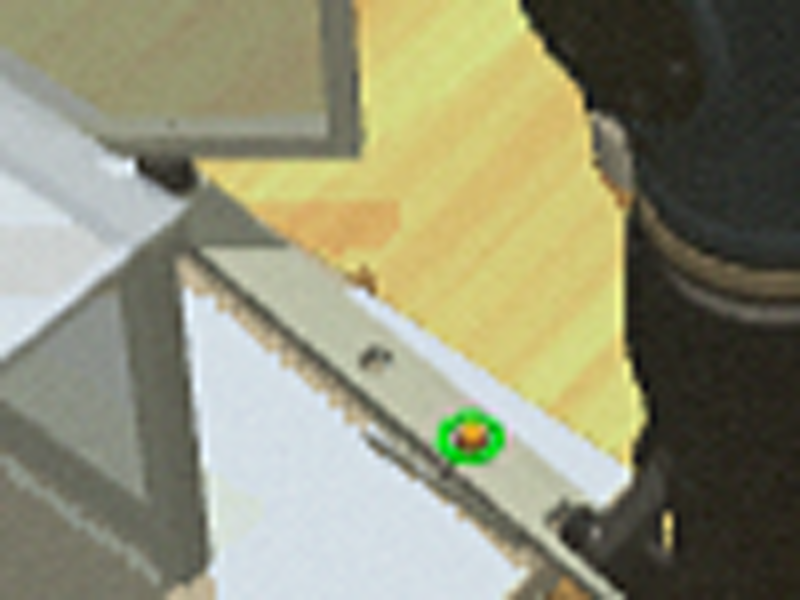

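Call:
send_rows(increments=[0, 0, 0, -0.002, 0, 0.008, 12, 0, 0, 0, -0.003, 0, 0.016, 12, 0, 0, 0, -0.004, 0, 0.024, 12, 0, 0, 0, -0.005, 0, 0.031, 12, 0, 0, 0, -0.005, 0, 0.034, 12, 0, 0, 0, -0.005, 0, 0.034, 12])

```text
clock: 10.53
tool_pos: [0.4582, 0.0415, 0.0161]
eef_rot: [0.995, -0.096, 0.0, 0.0]
force: [1.2, 1.2, 1.1]
opening: 0.249
```

Run:
```python
from h import *
from rig import env
s=env.get_state();print(s["clock"],s["tool_pos"],s["eef_rot"],s["force"],s["moment"],s["opening"]*85.4)
c=env.capture("side");crop(c["image"],230,210,330,285,8,"side14d.png")
```

```text
10.5333 [0.45824951 0.04148555 0.01611354] [ 9.95392642e-01 -9.58826450e-02  8.53060470e-05  1.55129791e-05] [1.20415492 1.22444994 1.11603403] [ 0.27444261 -0.40671903  0.4681805 ] 21.278886973206188
```

View pics/side14d.png

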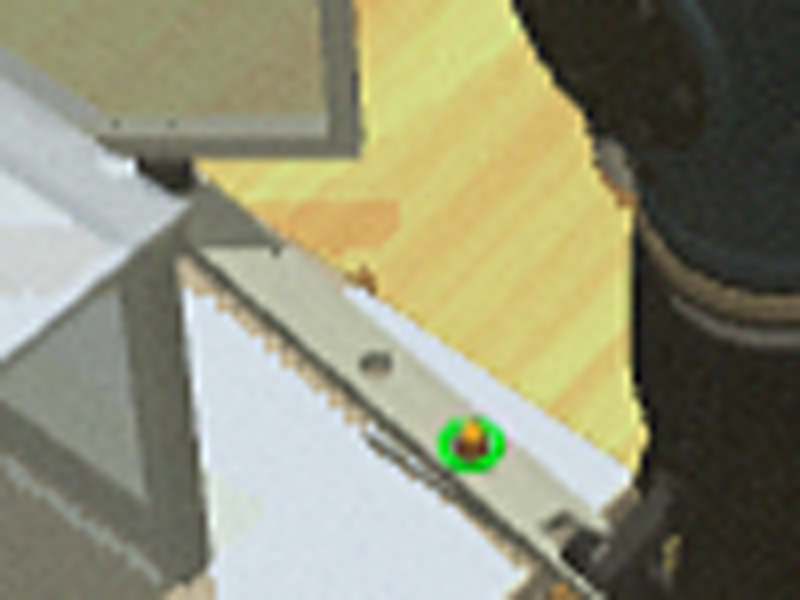

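Call:
send_rows(increments=[0, 0, 0, 0, 0, 0.004, 12, 0, 0, 0, 0, 0, 0.008, 12, 0, 0, 0, 0, 0, 0.008, 12])

```text
clock: 10.83
tool_pos: [0.458, 0.0416, 0.0142]
eef_rot: [0.995, -0.096, -0.0, -0.0]
force: [2.6, 1.3, 2.1]
opening: 0.246
```

Call:
send_rows(increments=[0, 0, 0, 0, 0, 0, 24, 0, 0, 0, 0, 0, 0, 34, 0, 0, 0, 0, 0, 0, 50, 0, 0, 0, 0, 0, 0, 50, 0, 0, 0, 0, 0, 0, 50, 0, 0, 0, 0, 0, 0, 50])

```text
clock: 11.33
tool_pos: [0.4579, 0.0415, 0.0142]
eef_rot: [0.995, -0.096, -0.0, -0.0]
force: [0.8, -0.2, 0.3]
opening: 0.582
```

Run:
```python
from h import *
from rig import env
s=env.get_state();print(s["clock"],s["tool_pos"],s["force"],s["opening"]*85.4)
c=env.capture("side");crop(c["image"],230,210,330,285,8,"side15d.png")
c=env.capture("wrist");cv2.imwrite("pics/wrist15.png",c["image"])
```

```text
11.3333 [0.45788701 0.0415015  0.01415748] [ 0.78713084 -0.17185513  0.32613809] 49.66489444178584
```

View pics/side15d.png

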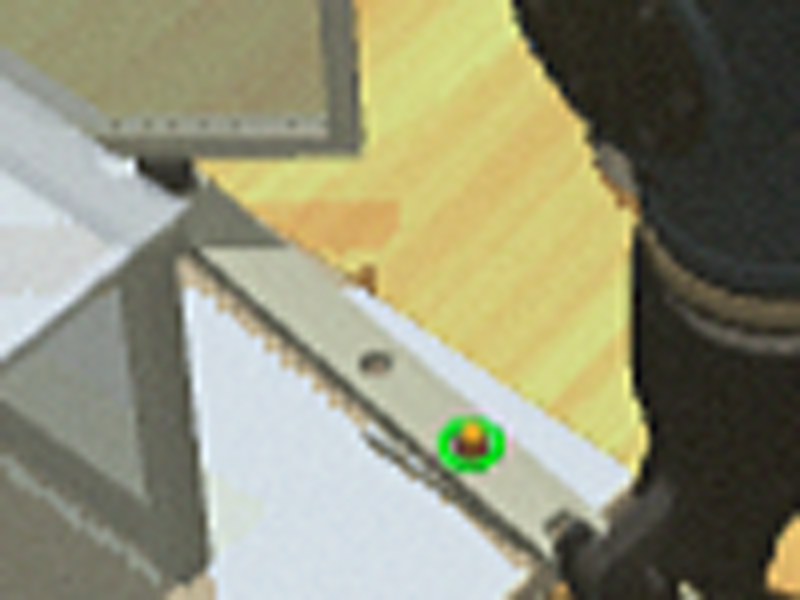

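View pics/wrist15.png

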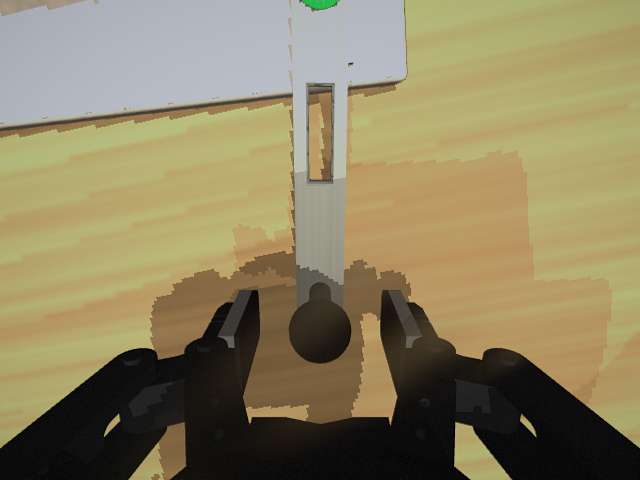

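Released. Now I'll withdraw straight up and check.

Call:
send_rows(increments=[0, 0, 0, 0, 0, -0.04, 60, 0, 0, 0, 0, 0, -0.1, 70, 0, 0, 0, 0, 0, -0.2, 70, 0, 0, 0, 0, 0, -0.32, 70, 0, 0, 0, 0, 0, -0.45, 70, 0, 0, 0, 0, 0, -0.55, 70, 0, 0, 0, 0, 0, -0.6, 70, 0, 0, 0, 0, 0, -0.6, 70])

```text
clock: 12.1
tool_pos: [0.4603, 0.0413, 0.1671]
eef_rot: [0.995, -0.096, 0.004, 0.0]
force: [0.2, -0.1, -0.8]
opening: 0.82
```

Run:
```python
from h import *
from rig import env
s=env.get_state();print(s["clock"],s["tool_pos"],s["force"],s["opening"]*85.4)
c=env.capture("side");crop(c["image"],200,180,350,310,5,"side16d.png");cv2.imwrite("pics/side16.png",c["image"])
c=env.capture("wrist");cv2.imwrite("pics/wrist16.png",c["image"])
import pickle;pickle.dump(c,open("w16.pkl","wb"))
c=env.capture("scene");cv2.imwrite("pics/scene16.png",c["image"]);crop(c["image"],290,200,440,350,4,"scene16c.png")
```

```text
12.1 [0.46030568 0.04130527 0.16713268] [ 0.23466655 -0.06231703 -0.8020955 ] 70.06303872171704
```

View pics/side16d.png

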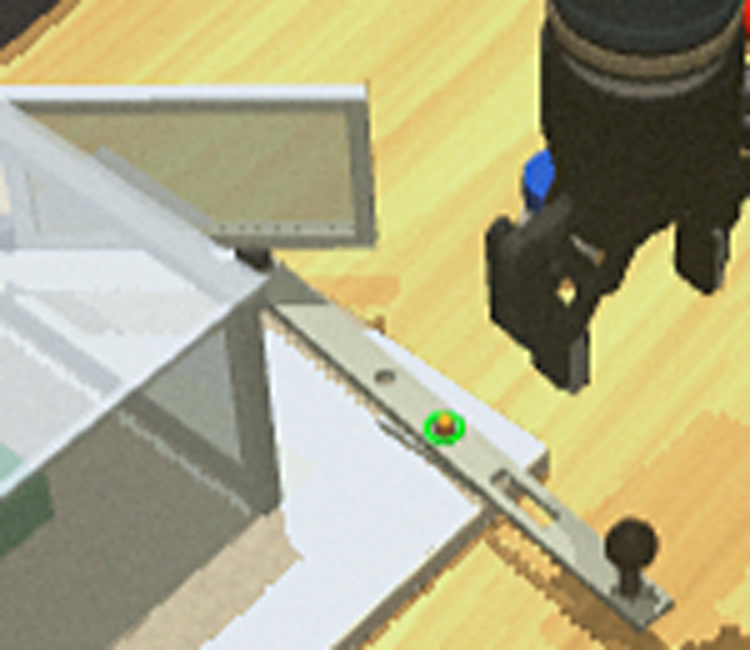

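View pics/wrist16.png

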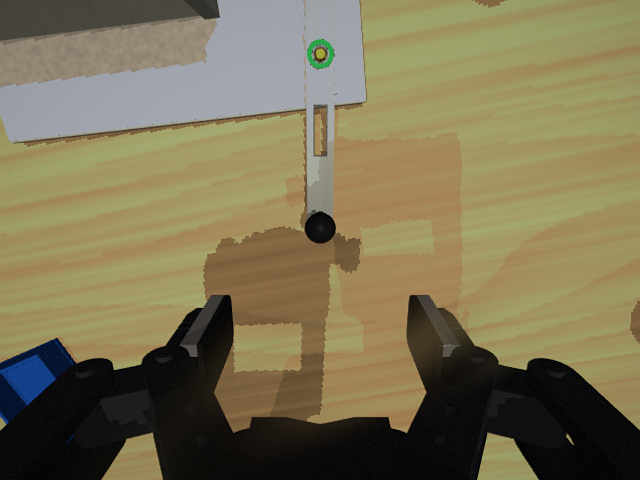

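View pics/scene16.png

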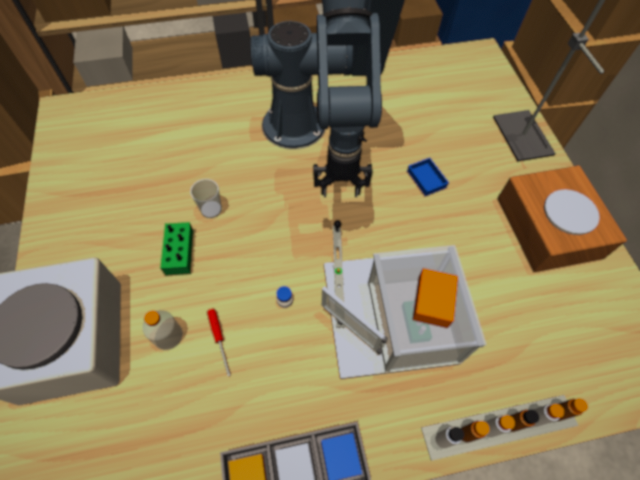

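View pics/scene16c.png

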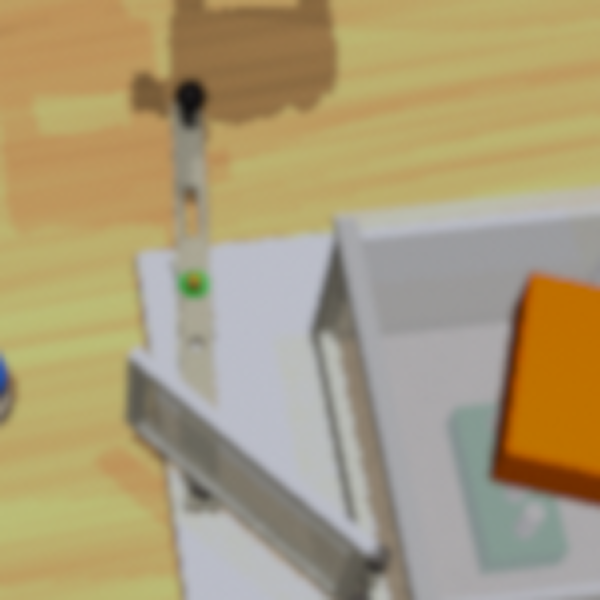

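Run:
```python
from h import *
a=cv2.imread("pics/scene16.png");crop(a,320,210,360,290,8,"scene16d.png")
```

```text
(no output)
```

View pics/scene16d.png

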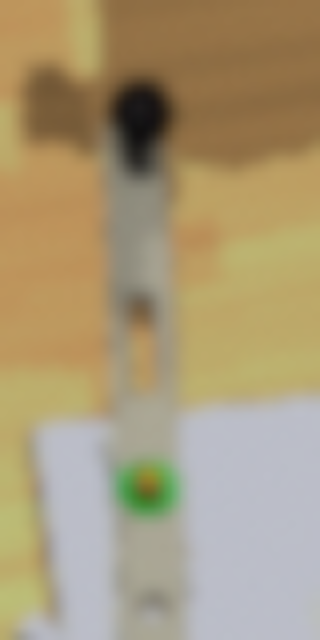

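Run:
```python
from h import *
from rig import env
import pickle
S=env.capture("scene");D=env.capture("side")
k=[(320+140/8,210+108/8),(200+631/5,180+546/5)];g=[(320+148/8,210+488/8),(200+444/5,180+427/5)]
K=tri([S,D],k);G=tri([S,D],g);print(K,G,np.linalg.norm((K-G)[:2]))
c=pickle.load(open("w16.pkl","rb"))
print([onplane(c,(320,228),z) for z in(.07,.074)],onplane(c,(320.3,53.5),.036))
```

```text
[0.45596931 0.04481546 0.06975129] [0.58184783 0.01956085 0.03576115] 0.12838690341461081
[array([0.45526934, 0.04179004, 0.07      ]), array([0.45634629, 0.0415776 , 0.074     ])] [0.5802775  0.01738638 0.036     ]
```

```bash
python3 -c "
from rig import env
print(env.close_job())"
```

```text
the job is handed in; nothing more can be done
None
```

The job is done and handed in: the flap is drawn in and the stay lies fully down with the green-ringed hole over the pin. It took about 12 s of the 72 s allowed.

- **What I did:** I pinched the ball knob, lifted the stay about 40 mm to clear the pin, and drew the flap in to about 0.72 rad by calculation. I lined the hole up over the pin in the wrist camera and lowered it in small steps, with no more than about 3 N at the wrist. I then let go and backed straight up.
- **Final checks:** After release, the side, scene and wrist pictures all show the pin inside the green ring. The knob centre measured 69.8 mm above the bench (70 mm is fully down) and the bar's top at the hole 35.8 mm (36 mm expected). The scene picture shows the other bench objects in the same places as at the start; the arm is clear of everything.
- **What disagreed:**
  - The first pinch closed above the ball, because the fingertips sat about 35–40 mm short of the reported tool point. I reopened and went lower, which worked.
  - The wrist camera's positions differed from the other two cameras by about 2.5 mm, so I judged the hole against the pin by their positions relative to each other.

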